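Rinse cup under the analyser's pull-out sampling arm

TASK

The analyser's needle is due for a rinse: stand the small empty cup with the blue band upright in the raised seat in front of the analyser, and let go of it. Then grip the head of the sampling arm so that its blue lock button is squeezed in, draw the arm out until its yellow line lies at the mouth of the channel and the needle is over the cup, and finish still holding it there with the button squeezed, because the arm springs home as soon as it is let go. Do not disturb the vial, the timer or the pipette.

Things in the scene. Friction and masses are not known exactly. Their poses are not given: they have to be found in the camera images.
- analyser: white bench analyser, fixed, place and heading vary. Origin: on the bench under the centre line of the sampling arm, at the front face of its sampler module (x 0 to 132 mm, 100 wide, 190 high, the arm's channel on top). -x points out of the front, the way the arm is drawn out; z up. Main cabinet x 130 to 430, y -210 to 60, 330 high, rack on it to 435. Drip tray x -190 to 0, 100 wide, 10 high
- seat (a point): centre of the floor of the cup seat, a dark round dish of 39 mm outer diameter on a slim white post; at x -145, y 0, z 60 mm in the analyser's frame, so 60 mm above the bench. The dish is about 31 mm wide inside with a lip 3 mm high, so that the cup's foot has about 3.5 mm of play all round
- cup: small empty white cup with a blue band, 42 mm high, 24 mm wide at the foot and 28 mm at the rim, open at the top, about 25 g; loose on the bench. Origin: centre of its underside, z up through the mouth. Grip it 20 to 32 mm above its foot
- cup_rim (a point): centre of the cup's mouth, 42 mm above the underside
- probe_arm (a joint): how far the telescoping sampling arm is drawn out of its channel along the analyser's -x axis, m: 0 is home (where it is locked at the start), 0.100 is the yellow line at the mouth, 0.125 the end stop. A spring pulls it home with 3 N at home to 5 N at the end stop. Let go, it runs home and locks again. While locked it gives 1 mm, 3 mm if pulled very hard
- lock_button (a joint): how far the blue lock button is pressed into the head along the analyser's +y axis, m: 0 out, 0.006 fully in. It takes about 3 N to start and 8 N fully in; the latch is free from 0.003 on. It springs out when let go
- grip_head: white head on the front end of the arm, 32 mm along the arm, 30 wide (analyser y), 44 high. Origin: its centre, 184 mm above the bench, at x -46 mm in the analyser's frame when home; axes as the analyser's. The button stands 7 mm proud of its -y side (1 mm when in). To squeeze it, pinch the head from above, fingers closing along y, centred at y 0 to +1 mm, with 20 N or more
- button_face (a point): centre of the outer face of the blue lock button, a plate 20 mm along the arm and 26 mm high, on the -y side of the head, level with the head's centre
- needle_tip (a point): tip of the steel needle that hangs from the head, 72 mm below the head's centre and so 10 mm above the rim of a cup in the seat. When the arm is home the needle is 99 mm from the seat's axis, and exactly over it at 0.099 m drawn out
- channel_mouth (a point): front end of the arm's channel, marked by a red index at either side; straight above the analyser's origin, at the height of the arm's scale, 186 mm above the bench
- yellow_line (a point): centre of the yellow line, 5 mm wide, on the top of the white arm; other marks are black ticks every 10 mm and a blue line at 50 mm. The line can be seen from above in the open slot of the channel, 100 mm behind the mouth when the arm is home
- vial: amber capped vial, 30 mm wide, 62 mm high, a bystander. Origin: centre of its underside
- timer: flat blue countdown timer, 62 x 58 x 16 mm, a bystander. Origin: centre of its underside
- pipette: blue hand pipette lying along its x axis, 260 mm long, 24 mm high, a bystander. Origin: on the bench, under the front part of its handle

How it is judged:
By the outcome, as a careful person would: the job done as asked, in the order asked, and still so for the second after the job is handed in, while the arm keeps its last pose, push and grip.
It also fails if it takes over 64 s, if anything falls off the work surface, if the arm or the gripper's body presses on something with over 40 N, if the wrist force passes 120 N, or if a joint passes its speed limit or range.

ROBOT

A 6-joint arm with a two-finger parallel gripper is mounted at the origin on the work surface. World frame = base frame: x ahead of the robot, y to its left, z up, the work surface at z = 0. Lengths are in m, angles in rad, forces in N, time in s.
With the tool pointing down it reaches from about 0.25 to 0.775 m from the base axis. Payload 4 kg.
Tool frame: the origin (TCP) lies on the mounting face of the last link; the fingertips stand 199 mm ahead of it and the grasp point (between the pads) lies 180 mm ahead of it (pinch_z is the distance from the TCP to the grasp point, in m); z points along the fingers, y is the line along which they close (so a half turn about z gives the same grasp; the last joint's range is limited). The gripper opens to 94 mm and grips with 3 to 60 N. Pads are 16 mm wide; open, the fingers measure 119 mm over their backs; the gripper's body (75 mm by 177 mm) begins 78 mm behind the grasp point.
Start: joints at [-1.404, 0.087, 1.371, -0, 1.684, -0.103], TCP at [0.147, -0.53, 0.405] pointing down, gripper open.
Joint ranges: [-3.1, 3.1], [-0.76, 2.03], [0.27, 2.55], [-1.08, 4.22], [0.17, 2.65], [-2.57, 2.57]. Speed limits (rad/s): [2.79, 2.79, 3.14, 3.14, 3.14, 3.14].

INTERFACE

Orientations are given as a rotation vector (axis times angle).
In Python, from workcell import get_obs, read_camera, camera_model, close_job, pinch_z gives the robot as it stands.
- The arm moves only by the shell command python3 -m jog 'ROWS' [FORCE]. ROWS is JSON, a list of rows, each a list of 7 numbers: the shift along the tool's x, y, z in units of 25 mm (1.0 is 25 mm), then the turn, a rotation vector about the tool's x, y, z in units of 8 degrees (1.0 is 8 degrees), then the opening, from -1 (shut) to 1 (fully open). In form: [[x, y, z, ax, ay, az, jaw], ...]. A call has 1 to 20 rows; each row shifts and turns the commanded pose from where the row before left it, along the tool's axes as they then stand; what a row does not reach is not made up. A row lasts 1/8 s, in which the tool goes at most 62.5 mm and 10.7 degrees, less where a joint would pass 70% of its speed; a pose out of reach is approached as far as the arm can. A call is refused whole if a number of a shift passes 1 or a number of a turn 1, either way. A call with a gripper value outside its range is refused whole. The fingers move at their own pace and stop on an object; FORCE is the grip in N (left out, the last holds). Time passes only in rows, so rows that do not move let the fingers close. It gives the time, the measured TCP pose, the force, the opening and the grip force at its end, in the units of the state.
- get_obs(): the state, without advancing time (a new reading comes with each control period).
- read_camera(name): name is "scene" or "top" or "wrist"; returns the picture (480x640x3 uint8, red, green, blue); there is no depth.
- camera_model(name): a dict with "vfov" (degrees; the focal length in pixels is half the picture's height over the tangent of half this angle, whatever the lens; pixels are square), "cx", "cy" (the principal point, pixels), "camera_from_world" (4x4, takes a point from world to camera coordinates). Camera axes: x right, y up, looking along -z (the intrinsics and any distortion apply to the point x, -y, -z); pixel columns grow to the right and rows downward; lengths in m; the calibration is good to about 2 mm. A picture is of the moment at which its call begins: read the wrist's pose just before it. camera_model takes no time and is no camera call; for the wrist camera it gives the pose at the moment of the call.
- close_job(): hands the job in; it is judged then, once.
The state is a dict: "time_s": time; "q": joint angles; "qd": joint speeds; "joint_efforts": joint torques, N m; "ee_pos": TCP position; "ee_rot": TCP orientation; "ft_force": force on the tool from outside, world axes, zero at the start; "ft_torque": the same for the moment, N m; "gripper_width": finger opening in m; "gripper_force": force on a finger pad.
Only numpy, scipy, OpenCV 4.12 (cv2) and the standard library are available. Lean on these libraries where they do the work, as an engineer would, in place of code of your own. Each camera call takes 0.05 s, during which the arm holds its last target. There are 200 camera calls.

## Working session

There is one attempt and no reset: what is moved stays moved. The work goes in short steps, Python scripts to look and compute and a shell command to move; the robot and the scene stay as the last step left them, time stands still between calls to the robot, and variables do not carry over. Pictures are saved under pics/ and viewed, at most 10 in all, crops included, and the job is handed in when it is done.

```bash
mkdir -p pics; ls; python3 - <<'E'
from workcell import *
import cv2,numpy as np
o=get_obs();print(o['ee_pos'],o['ee_rot'],o['time_s'],pinch_z if not callable(pinch_z) else pinch_z())
for n in ['scene','top','wrist']:
    m=camera_model(n);print(n,{k:(np.round(v,4).tolist()) if k=='camera_from_world' else v for k,v in m.items()})
    cv2.imwrite(f'pics/{n}0.png',read_camera(n)[:,:,::-1])
E
```

```text
pics
[ 0.14658883 -0.52998616  0.40348896] [-3.11080045e+00 -4.22237031e-01  1.06881653e-04] 0.0 0.1804
scene {'vfov': 47.22476688843363, 'cx': 318.30380038673127, 'cy': 241.57694860505956, 'camera_from_world': [[0.8689, 0.495, 0.0013, -0.4748], [-0.3154, 0.5517, 0.7721, 0.0673], [0.3815, -0.6713, 0.6355, -1.4058], [0.0, 0.0, 0.0, 1.0]]}
top {'vfov': 42.05082901554711, 'cx': 311.3653206926261, 'cy': 251.42507902364434, 'camera_from_world': [[0.0278, -0.9996, -0.0013, -0.0204], [0.9883, 0.0273, 0.1498, -0.564], [-0.1497, -0.0054, 0.9887, -1.6037], [0.0, 0.0, 0.0, 1.0]]}
wrist {'vfov': 60.13713996688721, 'cx': 319.63338846859665, 'cy': 243.4797456604397, 'camera_from_world': [[0.2667, -0.9638, -0.0009, -0.5494], [0.9262, 0.2565, -0.2763, 0.0305], [0.2665, 0.0728, 0.9611, -0.3906], [0.0, 0.0, 0.0, 1.0]]}
```

View pics/scene0.png

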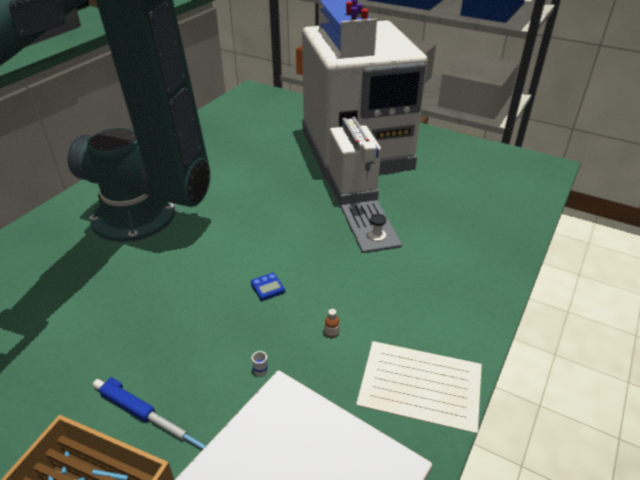

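View pics/top0.png

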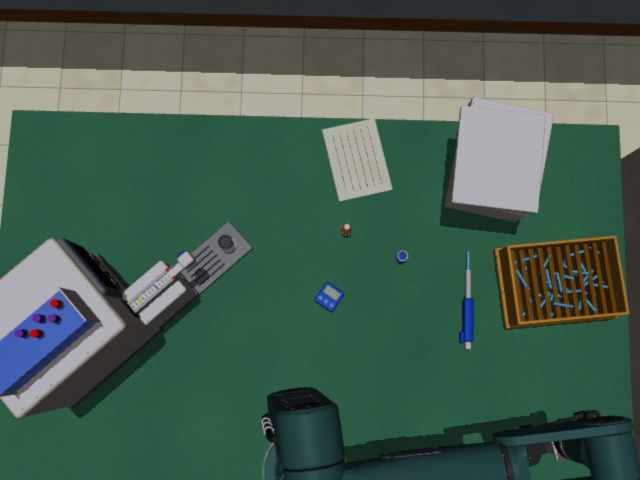

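The scene view shows the cup at (260,362), seat at (378,222), head near (375,150). The top view shows the cup at (402,256), seat at (226,242), head near (183,260), vial (346,230) and timer (330,296).

```bash
cat > h.py <<'E'
from workcell import *
import cv2,numpy as np
def ray(m,u,v):
    f=240/np.tan(np.radians(m['vfov']/2));T=np.array(m['camera_from_world'])
    d=T[:3,:3].T@np.array([(u-m['cx'])/f,-(v-m['cy'])/f,-1]);return -T[:3,:3].T@T[:3,3],d/np.linalg.norm(d)
def plane(m,u,v,z):
    c,d=ray(m,u,v);return c+d*(z-c[2])/d[2]
def tri(*l):
    A=0;b=0
    for m,u,v in l:
        c,d=ray(m,u,v);P=np.eye(3)-np.outer(d,d);A=A+P;b=b+P@c
    p=np.linalg.solve(A,b)
    return p,[round(1e3*np.linalg.norm(np.cross(p-ray(*x)[0],ray(*x)[1])),1) for x in l]
def proj(m,p):
    f=240/np.tan(np.radians(m['vfov']/2));q=np.array(m['camera_from_world'])@np.append(p,1)
    return m['cx']-f*q[0]/q[2],m['cy']+f*q[1]/q[2]
def blobs(im,lo,hi,amin=8,box=(0,0,640,480)):
    """HSV mask blobs -> area, centroid, bbox"""
    x,y,X,Y=box;k=cv2.inRange(cv2.cvtColor(im[y:Y,x:X].copy(),cv2.COLOR_RGB2HSV),lo,hi)
    n,_,s,c=cv2.connectedComponentsWithStats(k)
    return [(int(s[i,4]),(c[i]+[x,y]).round(1).tolist(),(s[i,:4]+[x,y,0,0]).tolist()) for i in range(1,n) if s[i,4]>=amin]
E
python3 - <<'E'
from h import *
t,s=camera_model('top'),camera_model('scene')
for n,a,b in [('cup',(402,256),(260,358)),('seat',(226,241),(378,218)),('vial cap',(347,228),(333,313)),('timer',(330,296),(268,285))]: print(n,tri((t,*a),(s,*b)))
T=cv2.imread('pics/top0.png')[200:320,110:270];S=cv2.imread('pics/scene0.png')[100:260,300:430]
a=cv2.resize(T,None,fx=4,fy=4,interpolation=2);b=cv2.resize(S,None,fx=3.4,fy=3.4,interpolation=2)
cv2.imwrite('pics/t1.png',a);cv2.imwrite('pics/s1.png',b)
E
```

```text
cup (array([ 0.56038325, -0.24304951,  0.03943959]), [np.float64(1.6), np.float64(1.6)])
seat (array([0.58251467, 0.21846268, 0.06624758]), [np.float64(0.5), np.float64(0.5)])
vial cap (array([ 0.62953467, -0.09482594,  0.05764136]), [np.float64(3.2), np.float64(3.2)])
timer (array([ 0.45155872, -0.05625473,  0.01574759]), [np.float64(1.7), np.float64(1.7)])
```

View pics/t1.png

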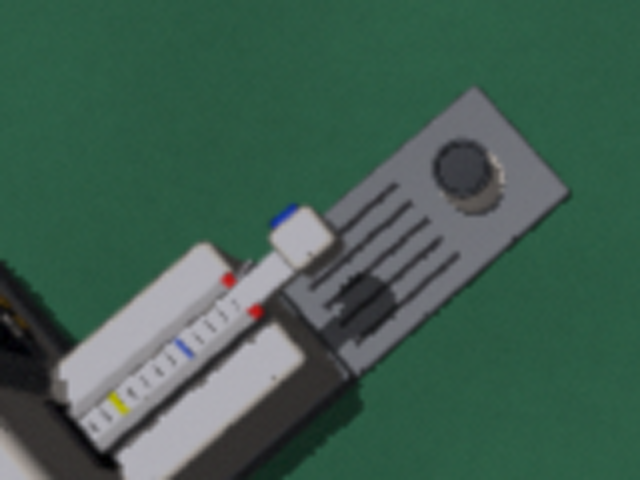

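View pics/s1.png

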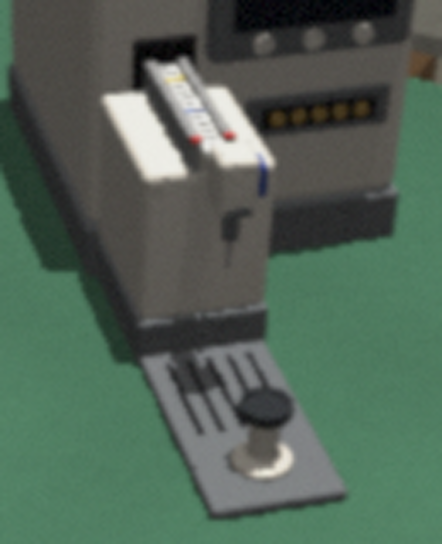

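t1 shows the dish at (463,167), the red marks at (229,280)/(257,312), yellow (119,403), blue line (184,348) and head top (304,237). s1 shows the dish at (264,405), the reds at (195,140)/(230,135) and button (263,175). Next I fit the analyser frame.

```bash
python3 - <<'E'
from h import *
t,s,w=camera_model('top'),camera_model('scene'),camera_model('wrist')
T=cv2.imread('pics/top0.png')[:,:,::-1];S=cv2.imread('pics/scene0.png')[:,:,::-1]
rt=blobs(T,(0,140,90),(8,255,255),3,(110,230,190,320)),blobs(T,(22,120,90),(35,255,255),3,(110,250,190,320)),blobs(T,(110,140,60),(130,255,255),3,(110,230,190,320))
rs=blobs(S,(0,140,90),(8,255,255),3,(340,110,385,150)),blobs(S,(22,80,90),(35,255,255),3,(340,110,385,150)),blobs(S,(110,140,60),(130,255,255),3,(340,110,385,165))
print(*rt,*rs,sep='\n')
seat=tri((t,463/4+110,167/4+200),(s,264/3.4+300,405/3.4+100));print('seat',seat)
P={}
for n,z in(('red',.186),('yel',.186)):
    for a,b in zip(sorted(rt[n!='red'],key=lambda q:q[1][0]),sorted(rs[n!='red'],key=lambda q:-q[1][0])): print(n,tri((t,*a[1]),(s,*b[1])),plane(t,*a[1],z))
from scipy.spatial.transform import Rotation as R
o=get_obs();Rt=R.from_rotvec(o['ee_rot']).as_matrix();print(Rt.round(3))
c,_=ray(w,0,0);print('cam in tool',Rt.T@(c-o['ee_pos']), 'axis',Rt.T@ray(w,w['cx'],w['cy'])[1])
E
```

```text
[(7, [166.9, 269.6], [166, 268, 3, 4]), (5, [174.0, 277.0], [173, 276, 3, 3])]
[(11, [138.7, 299.9], [137, 298, 5, 5])]
[(10, [180.5, 253.5], [178, 251, 6, 6])]
[]
[]
[]
seat (array([0.58131439, 0.21971114, 0.06167801]), [np.float64(0.6), np.float64(0.6)])
[[ 0.964  0.267 -0.   ]
 [ 0.267 -0.964  0.002]
 [ 0.    -0.002 -1.   ]]
cam in tool [ 0.0787324  -0.00011995  0.02029685] axis [-0.27643755  0.00105116  0.96103131]
```

```bash
python3 - <<'E'
from h import *
t,s=camera_model('top'),camera_model('scene')
r1,r2=tri((t,166.9,269.6),(s,367.6,139.7)),tri((t,174,277),(s,357.4,141.2));print(r1,r2)
y=tri((t,138.7,299.9),(s,178/3.4+300,77/3.4+100));print('yel',y)
mid=(r1[0]+r2[0])/2;seat=np.array([.5813,.2197,.0617])
for a,b in((seat,mid),(mid,y[0])): d=(b-a)[:2];print(np.hypot(*d),np.degrees(np.arctan2(d[1],d[0])))
print(mid, 'head top',plane(t,110+304/4,200+237/4,.206))
E
```

```text
(array([0.48939055, 0.33864307, 0.18931295]), [np.float64(0.8), np.float64(0.8)]) (array([0.47164402, 0.32030941, 0.18930479]), [np.float64(0.3), np.float64(0.3)])
yel (array([0.41572374, 0.40175011, 0.18747496]), [np.float64(1.2), np.float64(1.2)])
0.14902341781107337 132.55423417406948
0.09706552363664879 131.8762331691272
[0.48051728 0.32947624 0.18930887] head top [0.51264561 0.29054535 0.206     ]
```

```bash
python3 -m jog '[[0.95,-0.33,0,0,0,0,1],[0.95,-0.33,0,0,0,0,1],[0.95,-0.33,0,0,0,0,1],[0.95,-0.33,0,0,0,0,1],[0.95,-0.33,0,0,0,0,1],[0.95,-0.33,0,0,0,0,1],[0.95,-0.33,0,0,0,0,1],[0.95,-0.33,0,0,0,0,1],[0.95,-0.33,0,0,0,0,1],[0.95,-0.33,0,0,0,0,1],[0.95,-0.33,0,0,0,0,1],[0.95,-0.33,0,0,0,0,1],[0.95,-0.33,0,0,0,0,1],[0.95,-0.33,0,0,0,0,1],[0.95,-0.33,0,0,0,0,1],[0.95,-0.33,0,0,0,0,1],[0.95,-0.33,0,0,0,0,1],[0.95,-0.33,0,0,0,0,1],[0.95,-0.33,0,0,0,0,1],[0.95,-0.33,0,0,0,0,1]]'
python3 -m jog '[[0,0,0,0,0,-0.97,1],[0,0,0,0,0,-0.97,1],[0,0,0,0,0,-0.97,1],[0,0,0,0,0,-0.97,1],[0,0,0,0,0,-0.97,1],[0,0,0,0,0,-0.97,1],[0,0,0,0,0,-0.97,1],[0,0,0,0,0,-0.97,1],[0,0,0,0,0,-0.97,1],[0,0,0,0,0,-0.97,1],[0,0,0,0,0,-0.97,1],[0,0,0,0,0,-0.97,1],[0,0,0,0,0,-0.97,1],[0,0,0,0,0,-0.97,1],[0,0,0,0,0,-0.97,1],[0,0,0,0,0,0,1]]'
cat >> h.py <<'E'
from scipy.spatial.transform import Rotation as R
def tool(): 
    o=get_obs();return np.array(o['ee_pos']),R.from_rotvec(o['ee_rot']).as_matrix(),o
def need(p):
    """shift in units of 25 mm to bring the grasp point to world p"""
    e,M,o=tool();g=e+M[:,2]*pinch_z;return (M.T@(np.array(p)-g)/.025).round(2)
def state():
    e,M,o=tool();print('t',round(o['time_s'],2),'grasp',(e+M[:,2]*pinch_z).round(4),'yaw',round(np.degrees(np.arctan2(M[1,0],M[0,0])),2),'tilt',M[:2,2].round(4),'w',round(o['gripper_width'],4),'F',round(o['gripper_force'],1),np.round(o['ft_force'],1),'q',np.round(o['q'],2))
E
python3 - <<'E'
from h import *
state();m=camera_model('wrist');im=read_camera('wrist');cv2.imwrite('pics/w1.png',im[:,:,::-1]);np.save('w1.npy',m)
print([proj(m,p) for p in([.56,-.243,.042],[.56,-.243,0])])
print(blobs(im,(105,70,30),(135,255,255),60))
E
```

```text
time_s: 2.65
ee_pos: [0.5611, -0.2439, 0.4041]
ee_rot: [-3.113, -0.422, 0.001]
ft_force: [0.6, -0.7, -0.8]
gripper_width: 0.0942
gripper_force: 0.0
time_s: 4.65
ee_pos: [0.5604, -0.2445, 0.4042]
ee_rot: [-1.283, -2.867, -0.0]
ft_force: [0.6, -0.4, 0.2]
gripper_width: 0.0941
gripper_force: 0.0
t 4.65 grasp [ 0.5603 -0.2444  0.2238] yaw 131.77 tilt [-0.0008  0.0004] w 0.0941 F 0.0 [ 0.6 -0.4  0.2] q [-0.5   0.23  1.21 -0.    1.7  -1.23]
[(np.float64(322.76553574509103), np.float64(222.9212412247881)), (np.float64(322.4942585034859), np.float64(212.75382219303623))]
[(4857, [57.4, 232.9], [0, 179, 123, 108]), (69, [321.2, 203.4], [306, 199, 30, 15]), (384, [319.9, 216.3], [308, 207, 25, 20])]
```

View pics/w1.png

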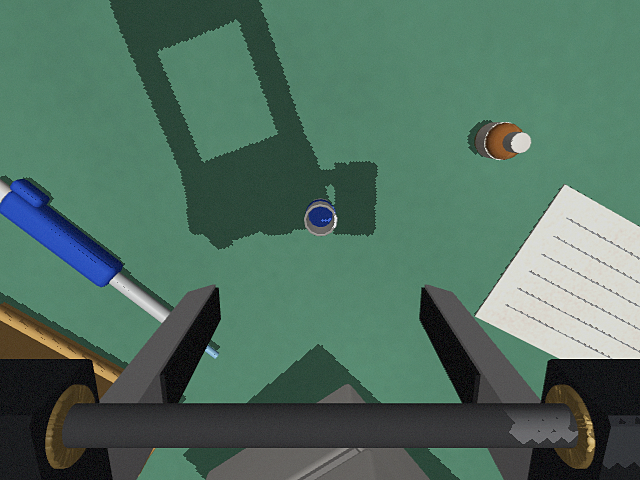

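The wrist view shows the cup's rim circle around (320,217), about 33 px wide; the vial is at (505,142), and the pipette is on the left, clear of the fingers. I descend 80 mm, then take a second view.

```bash
python3 -m jog '[[0,0,0.8,0,0,0,1],[0,0,0.8,0,0,0,1],[0,0,0.8,0,0,0,1],[0,0,0.8,0,0,0,1],[0,0,0,0,0,0,1]]' >/dev/null
cat > cup.py <<'E'
from h import *
state();m=camera_model('wrist');im=read_camera('wrist');cv2.imwrite('pics/w2.png',im[:,:,::-1]);m1=np.load('w1.npy',allow_pickle=True).item();i1=cv2.imread('pics/w1.png')[:,:,::-1]
def cup(im,box):
    x,y,X,Y=box;h=cv2.cvtColor(im[y:Y,x:X].copy(),cv2.COLOR_RGB2HSV)
    k=cv2.bitwise_not(cv2.inRange(h,(50,60,0),(100,255,255)))  # not bench green
    c=max(cv2.findContours(k,0,1)[0],key=cv2.contourArea);e=cv2.minEnclosingCircle(c);return (e[0][0]+x,e[0][1]+y),e[1],cv2.boundingRect(c)
p=plane(m,320,230,.042)
a=cup(i1,(290,195,350,245));u,v=map(int,proj(m,plane(m1,*a[0],.042)));b=cup(im,(u-50,v-50,u+50,v+50))
print(a,b);print(tri((m1,*a[0]),(m,*b[0])),plane(m1,*a[0],.03),plane(m,*b[0],.03),'r',b[1])
cv2.imwrite('pics/w2c.png',cv2.resize(im[v-60:v+60,u-60:u+60,::-1],None,fx=4,fy=4))
print((u,v))
E
python3 cup.py
```

```text
t 5.33 grasp [ 0.5592 -0.2438  0.1419] yaw 131.77 tilt [-0.0042  0.0022] w 0.094 F 0.0 [ 0.  -0.1  0.4] q [-0.5   0.25  1.34 -0.    1.55 -1.23]
((320.0, 216.78378295898438), 18.890058517456055, (14, 3, 34, 38)) ((321.5, 244.18000030517578), 25.422183990478516, (30, 24, 43, 51))
(array([ 0.55725692, -0.24306323,  0.02584597]), [np.float64(0.3), np.float64(0.3)]) [ 0.55646694 -0.24256407  0.03      ] [ 0.55664606 -0.24200668  0.03      ] r 25.422183990478516
(320, 245)
```

View pics/w2c.png

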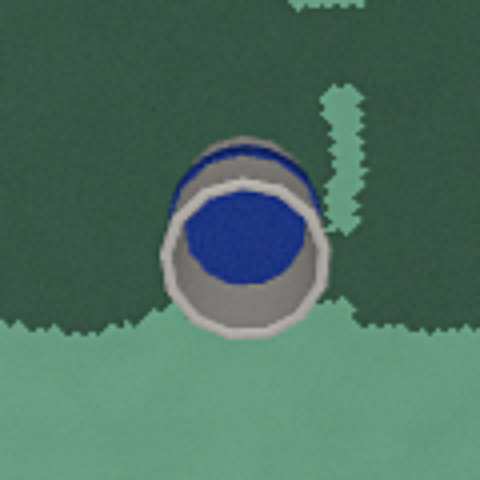

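The crop shows the upright cup: rim centre at crop (245,259), pixel (320.9,249.4), diameter 41.5 px.

```bash
python3 - <<'E'
from h import *
m=camera_model('wrist');p=plane(m,320.9,249.4,.042);f=240/np.tan(np.radians(m['vfov']/2))
c,_=ray(m,0,0);q=np.array(m['camera_from_world'])@np.append(p,1)
print(p,'rim diam',41.5/f*-q[2],need([p[0],p[1],.027]))
E
```

```text
[ 0.55776756 -0.24329983  0.042     ] rim diam 0.02737242353474895 [ 0.08 -0.04  4.66]
```

```bash
python3 -m jog '[[0.08,-0.04,0.8,0,0,0,1],[0,0,0.8,0,0,0,1],[0,0,0.8,0,0,0,1],[0,0,0.8,0,0,0,0.3],[0,0,0.8,0,0,0,0],[0,0,0.6,0,0,0,0],[0,0,0,0,0,0,0]]' 15 >/dev/null
python3 -c "
from h import *
state();print(need([.5578,-.2433,.027]))"
```

```text
t 6.25 grasp [ 0.5579 -0.2434  0.0286] yaw 131.84 tilt [-0.0015  0.0008] w 0.0574 F 0.0 [-1.  -0.3 -0.1] q [-0.5   0.33  1.48 -0.    1.33 -1.23]
[0.01 0.   0.06]
```

```bash
python3 -m jog '[[0,0,0.05,0,0,0,-0.8],[0,0,0,0,0,0,-0.8],[0,0,0,0,0,0,-0.8],[0,0,0,0,0,0,-0.8],[0,0,-0.4,0,0,0,-0.8],[0,0,-0.8,0,0,0,-0.8],[0,0,-0.8,0,0,0,-0.8],[0,0,-0.8,0,0,0,-0.8],[0,0,-0.8,0,0,0,-0.8],[0,0,-0.8,0,0,0,-0.8],[0,0,-0.8,0,0,0,-0.8],[0,0,-0.8,0,0,0,-0.8],[0,0,0,0,0,0,-0.8]]' 15
python3 -c "
from h import *
state()"
```

```text
time_s: 7.88
ee_pos: [0.5586, -0.2438, 0.3623]
ee_rot: [1.279, 2.863, -0.001]
ft_force: [0.7, 0.5, -1.1]
gripper_width: 0.0275
gripper_force: 15.0
t 7.88 grasp [ 0.5596 -0.2444  0.1819] yaw 131.86 tilt [ 0.0056 -0.0032] w 0.0275 F 15.0 [ 0.7  0.5 -1.1] q [-0.5   0.23  1.29 -0.    1.61 -1.24]
```

```bash
python3 -m jog '[[0.83,1,0,0,0,0,-0.8],[0.83,1,0,0,0,0,-0.8],[0.83,1,0,0,0,0,-0.8],[0.83,1,0,0,0,0,-0.8],[0.83,1,0,0,0,0,-0.8],[0.83,1,0,0,0,0,-0.8],[0.83,1,0,0,0,0,-0.8],[0.83,1,0,0,0,0,-0.8],[0.83,1,0,0,0,0,-0.8],[0.83,1,0,0,0,0,-0.8],[0.83,1,0,0,0,0,-0.8],[0.83,1,0,0,0,0,-0.8],[0.83,1,0,0,0,0,-0.8],[0,0,0,0,0,0,-0.8],[0,0,0,0,0,0,-0.8]]' >/dev/null
python3 - <<'E'
from h import *
state();m=camera_model('wrist');im=read_camera('wrist');cv2.imwrite('pics/w3.png',im[:,:,::-1]);np.save('w3.npy',m)
s=np.array([.5813,.2197,.06]);print(need([*s[:2],.06+.0286]),proj(m,s))
E
```

```text
t 9.75 grasp [0.6201 0.1734 0.1775] yaw 131.85 tilt [-0.001 -0.001] w 0.0277 F 15.0 [-0.  -0.1 -0.1] q [ 0.19  0.31  1.2  -0.    1.63 -0.55]
[2.43 0.09 3.56] (np.float64(325.64631897176605), np.float64(157.44945791609175))
```

View pics/w3.png

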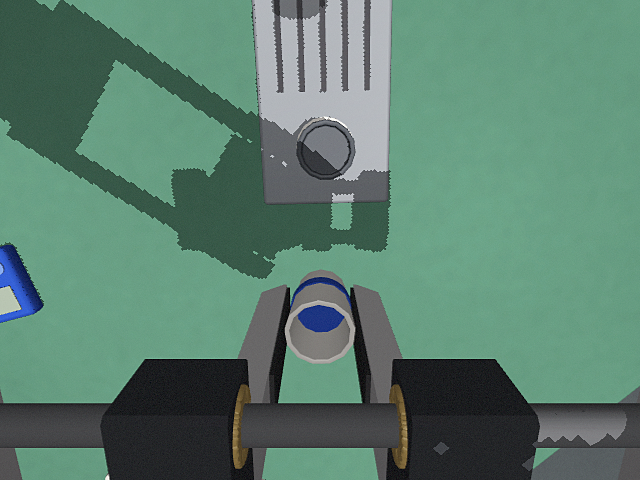

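The wrist view shows the dish at about (325.5,149), ~58 px wide, tray front corners at (265,203) and (388,203), and the held cup's rim at about (320,330). Precise measurement next.

```bash
python3 - <<'E'
from h import *
m=np.load('w3.npy',allow_pickle=True).item();im=cv2.imread('pics/w3.png')
hsv=cv2.cvtColor(im,cv2.COLOR_BGR2HSV)
# tray edges: green -> grey transitions per row
P={'L':[],'R':[]}
for v in range(10,110,10):
    g=np.where(hsv[v,200:450,1]<50)[0]+200;P['L'].append(plane(m,g[0]-.5,v,.01)[:2]);P['R'].append(plane(m,g[-1]+.5,v,.01)[:2])
mid=(np.array(P['L'])+P['R'])/2
for k,a in (*P.items(),('mid',mid)):
    vx,vy,x0,y0=cv2.fitLine(np.float32(a),cv2.DIST_HUBER,0,1e-4,1e-4).ravel();print(k,np.degrees(np.arctan2(vy,vx))%180,x0,y0)
n=np.array([-vy,vx]);n*=np.sign(n@[1,1])
print('width',np.linalg.norm(np.array(P['L'][0])-P['R'][0]))
for z in(.06,.063): 
    s=plane(m,325.5,149,z);print('seat',s,'off centre line mm',1e3*(s[:2]-[x0,y0])@n)
f=240/np.tan(np.radians(m['vfov']/2));q=np.array(m['camera_from_world'])@np.append(s,1);print('dish diam',57.5/f*-q[2])
e,M,_=tool();print('rim rel grasp',plane(m,320,330,.191)-(e+M[:,2]*pinch_z))
t=camera_model('top');r=(np.array([.48939,.33864])+[.47164,.32031])/2;print('reds off line',1e3*(r-[x0,y0])@n)
c=im[105:195,280:370];cv2.imwrite('pics/d.png',cv2.resize(np.vstack([c]),None,fx=5,fy=5))
E
```

```text
L 132.96338 0.49710193 0.2369262
R 133.17638 0.5706644 0.3027895
mid 133.06987 0.53388315 0.26985785
width 0.09834440986184609
seat [0.57759217 0.22366248 0.06      ] off centre line mm 0.3840208251284025
seat [0.57745293 0.22376588 0.063     ] off centre line mm 0.3529248520155299
dish diam 0.037192584717057345
rim rel grasp [-0.0039134   0.00230293  0.01330435]
reds off line 1.7253577109643672
```

View pics/d.png

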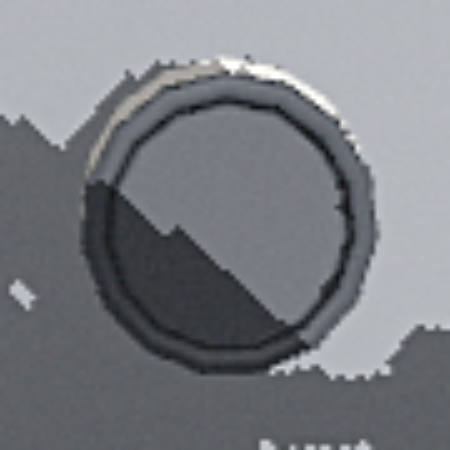

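The crop shows the outer lip spanning 82..377 by 76..374, so the dish centre is pixel (325.6,149.6). Wrist and fixed cameras differ by about 5 mm along the arm axis, so I use the fingertips as a check on the wrist camera, and compare the held cup in the fixed views.

```bash
python3 - <<'E'
from h import *
m1=np.load('w1.npy',allow_pickle=True).item();m3=np.load('w3.npy',allow_pickle=True).item()
# tip corners in w1 (tool pose then: grasp .5603,-.2444,.2238, yaw 131.77) and now
e,M,_=tool()
for x in(.008,-.008):
  for y in(-.0138,.0138): print('w3 tip',x,y,np.round(proj(m3,e+M@[x,y,.199]),1))
E1=np.array([.5604,-.2445,.4042]);M1=R.from_rotvec([-1.283,-2.867,0]).as_matrix()
for x in(.008,-.008):
  for y in(-.047,.047): print('w1 tip',x,y,np.round(proj(m1,E1+M1@[x,y,.199]),1))
t,s=camera_model('top'),camera_model('scene');g=e+M[:,2]*pinch_z;rim=g+[0,0,.0147]
print('proj rim',proj(t,rim),proj(s,rim), 'dish',proj(t,[.5778,.2234,.063]),proj(s,[.5778,.2234,.063]))
T,S=read_camera('top'),read_camera('scene')
cv2.imwrite('pics/top3.png',T[:,:,::-1]);cv2.imwrite('pics/scene3.png',S[:,:,::-1])
u,v=map(int,proj(s,rim));a=cv2.resize(S[v-60:v+60,u-80:u+40,::-1],(600,600),interpolation=2);print(u,v)
cv2.imwrite('pics/s3c.png',a)
print('blue scene',blobs(S,(110,90,40),(130,255,255),5,(u-40,v-40,u+40,v+60)),'top',blobs(T,(110,90,40),(130,255,255),5,(215,210,260,260)))
E
```

```text
w3 tip 0.008 -0.0138 [293.2 289.9]
w3 tip 0.008 0.0138 [352.9 290. ]
w3 tip -0.008 -0.0138 [293.8 321.3]
w3 tip -0.008 0.0138 [352.1 321.4]
w1 tip 0.008 -0.047 [221.9 289.2]
w1 tip 0.008 0.047 [424.8 289.3]
w1 tip -0.008 -0.047 [224.1 320.6]
w1 tip -0.008 0.047 [422.4 320.7]
proj rim (np.float64(238.2971027241938), np.float64(217.23306978391403)) (np.float64(389.0950007452557), np.float64(186.9726866044839)) dish (np.float64(224.09071182751183), np.float64(242.7568090149459)) (np.float64(376.74132063216854), np.float64(217.45013585866022))
389 186
blue scene [(14, [388.9, 199.5], [384, 198, 11, 3])] top []
```

View pics/s3c.png

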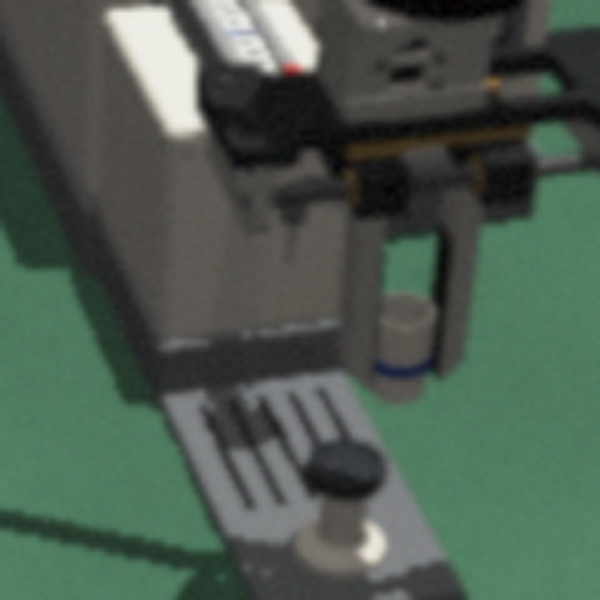

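The scene crop shows the cup held upright at rim (390.6,187.6), dish at (377.8,219.6), and the dark wrist-camera housing with its lower edge near (362,158). I check how far that housing hangs down before going low.

```bash
python3 - <<'E'
from h import *
s=camera_model('scene');e,M,_=tool()
for x in(.06,.079,.1):
  for z in(.0,.02,.04,.06,.08): print(x,z,np.round(proj(s,e+M@[x,0,z]),1),end=' ')
  print()
for y in(-.03,.03): print(y,np.round(proj(s,e+M@[.079,y,.02]),1))
E
```

```text
0.06 0.0 [386.9 101.7] 0.06 0.02 [386.1 110.9] 0.06 0.04 [385.3 119.9] 0.06 0.06 [384.5 128.7] 0.06 0.08 [383.8 137.2] 
0.079 0.0 [384.   97.7] 0.079 0.02 [383.3 106.8] 0.079 0.04 [382.5 115.7] 0.079 0.06 [381.8 124.4] 0.079 0.08 [381.1 133. ] 
0.1 0.0 [381.   93.4] 0.1 0.02 [380.3 102.4] 0.1 0.04 [379.6 111.3] 0.1 0.06 [378.9 119.9] 0.1 0.08 [378.2 128.4] 
-0.03 [369.2 108.1]
0.03 [397.2 105.5]
```

The housing is above the crop; the black block is the gripper body's end, which stays 45 mm in front of the head. I go over the seat.

```bash
python3 -m jog '[[0.6,0.03,0,0,0,-0.15,-0.8],[0.6,0.03,0,0,0,0,-0.8],[0.6,0.03,0,0,0,0,-0.8],[0.6,0.03,0.4,0,0,0,-0.8],[0.07,0,0.8,0,0,0,-0.8],[0,0,0.8,0,0,0,-0.8],[0,0,0.9,0,0,0,-0.8],[0,0,0,0,0,0,-0.8],[0,0,0,0,0,0,-0.8]]' >/dev/null
python3 - <<'E'
from h import *
state();m=camera_model('wrist');W,T,S=[read_camera(n) for n in('wrist','top','scene')]
for n,i in(('w4',W),('top4',T),('scene4',S)): cv2.imwrite(f'pics/{n}.png',i[:,:,::-1])
np.save('w4.npy',m)
a=cv2.resize(S[180:240,345:405,::-1],(400,400),interpolation=2);b=cv2.resize(W[220:380,240:400,::-1],(400,400))
cv2.imwrite('pics/c4.png',np.hstack([a,b]))
E
```

```text
t 11.03 grasp [0.5807 0.2219 0.106 ] yaw 133.08 tilt [0.0007 0.0001] w 0.0278 F 15.0 [ 0.3  0.1 -0.7] q [ 0.27  0.29  1.37 -0.    1.48 -0.48]
```

View pics/c4.png

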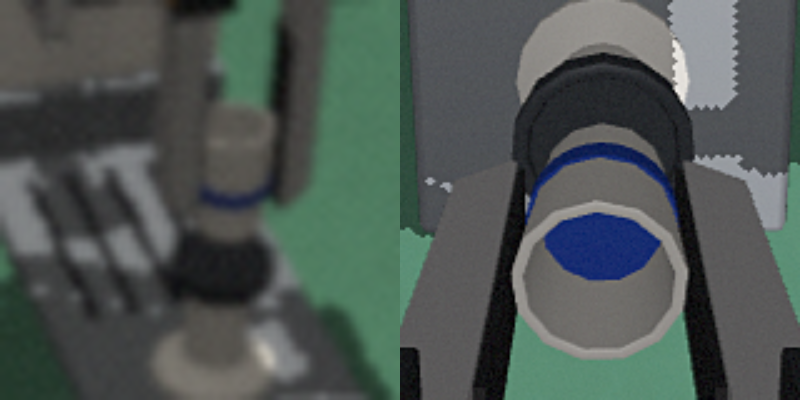

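The left half (scene) shows the cup above the dish: rim near (381,198), dish near (377.8,219.6). The right half (wrist) shows the rim at (320.4,332.6) and the dish's far edge at row 242, centred on column 321. Now compute the offset between cup and dish.

```bash
python3 - <<'E'
from h import *
m=np.load('w4.npy',allow_pickle=True).item();s=camera_model('scene');t=camera_model('top');e,M,_=tool();g=e+M[:,2]*pinch_z;rz=g[2]+.0147
X=M[:,0];r=plane(m,320.4,332.6,rz);print('rim-g tool mm',1e3*(M.T@(r-g)))
d=plane(m,321.2,242,.063)-X*.0195;print('dish wrist',d,'dish-rim tool mm',1e3*(M.T@(d-r)))
# scene: relative, planes at known z
r2=plane(s,381,198.3,rz);d2=plane(s,377.75,219.5,.0615)
print('scene rim-g',1e3*(M.T@(r2-g)),'dish-rim',1e3*(M.T@(d2-r2)))
# robust: dish top-edge and cup mask in wrist numerically
W=cv2.cvtColor(cv2.imread('pics/w4.png'),cv2.COLOR_BGR2HSV);print('col 321 rows 225-260 V',W[225:290,321,2].tolist())
T=cv2.imread('pics/top4.png');S=cv2.imread('pics/scene4.png')
print(S[185:225,381].sum(1).tolist())
print(S[196:226:3,366:392].sum(2).tolist())
E
```

```text
rim-g tool mm [  4.5414165   -1.78105008 -14.7092815 ]
dish wrist [0.5771138  0.22440593 0.06302301] dish-rim tool mm [ 0.30453373  0.34896782 58.610757  ]
scene rim-g [ -2.75475407   2.40543352 -14.69155762] dish-rim [ 0.08529558 -3.49226461 60.12566809]
col 321 rows 225-260 V [149, 150, 149, 152, 148, 150, 150, 148, 151, 150, 150, 154, 120, 108, 113, 124, 11, 22, 16, 34, 62, 66, 54, 50, 38, 34, 43, 45, 45, 40, 38, 45, 45, 44, 40, 41, 46, 45, 49, 45, 48, 43, 42, 42, 83, 113, 104, 111, 106, 107, 106, 120, 76, 85, 82, 79, 80, 123, 103, 113, 108, 106, 109, 106, 104]
[290, 290, 288, 290, 292, 291, 295, 292, 298, 303, 305, 275, 243, 252, 255, 262, 281, 269, 256, 252, 254, 253, 251, 233, 163, 135, 193, 235, 243, 244, 213, 137, 98, 82, 91, 84, 87, 80, 72, 65]
[[134, 135, 162, 187, 190, 203, 205, 208, 201, 188, 212, 243, 262, 274, 275, 275, 274, 290, 278, 195, 102, 89, 149, 200, 212, 210], [136, 148, 172, 181, 196, 208, 206, 213, 202, 208, 236, 254, 253, 251, 257, 255, 245, 251, 273, 263, 178, 122, 169, 208, 209, 220], [347, 315, 239, 201, 182, 203, 202, 207, 196, 202, 243, 268, 272, 269, 2
[... 244 characters left out ...]
6, 219, 223, 224, 229, 233, 225, 183, 146, 100, 108, 169, 199, 212, 240, 283], [349, 383, 373, 313, 206, 181, 195, 192, 199, 208, 211, 199, 190, 183, 179, 193, 200, 218, 258, 264, 247, 256, 274, 299, 301, 300], [237, 348, 391, 387, 347, 228, 157, 180, 174, 194, 233, 243, 250, 247, 255, 244, 236, 261, 317, 321, 311, 304, 304, 304, 307, 300], [264, 220, 296, 346, 284, 165, 82, 86, 90, 89, 85, 99, 96, 92, 102, 98, 96, 84, 122, 206, 285, 309, 308, 299, 300, 292], [311, 257, 156, 119, 114, 95, 92, 88, 81, 90, 77, 85, 90, 86, 85, 84, 90, 87, 92, 162, 278, 363, 360, 321, 309, 302], [194, 189, 182, 148, 86, 55, 72, 69, 61, 63, 66, 67, 71, 72, 71, 72, 82, 105, 172, 262, 302, 281, 262, 260, 261, 289]]
```

Both views agree within about 1.5 mm, inside the 3.5 mm play. Lower.

```bash
python3 -m jog '[[0,-0.01,0.2,0,0,0,-0.8],[0,0,0.2,0,0,0,-0.8],[0,0,0.15,0,0,0,-0.8],[0,0,0.1,0,0,0,-0.8],[0,0,0,0,0,0,-0.8],[0,0,0,0,0,0,-0.8]]' >/dev/null; python3 -c "
from h import *
state()"; python3 -m jog '[[0,0,0.06,0,0,0,-0.8],[0,0,0,0,0,0,-0.8],[0,0,0,0,0,0,-0.8]]'>/dev/null;  python3 -c "
from h import *
state()"
```

```text
t 11.93 grasp [0.5806 0.2213 0.0893] yaw 133.06 tilt [ 0.0001 -0.0001] w 0.0282 F 15.0 [-0.4 -0.4 -0.3] q [ 0.27  0.3   1.39 -0.    1.45 -0.48]
t 12.3 grasp [0.5809 0.2214 0.0887] yaw 133.06 tilt [0.0013 0.0002] w 0.0278 F 15.0 [-0.8  0.6  5.1] q [ 0.27  0.3   1.39 -0.    1.45 -0.48]
```

```bash
python3 -m jog '[[0,0,-0.03,0,0,0,-0.8],[0,0,0,0,0,0,-0.8],[0,0,0,0,0,0,-0.25],[0,0,0,0,0,0,-0.25],[0,0,0,0,0,0,-0.25]]'>/dev/null
python3 - <<'E'
from h import *
state();m=camera_model('wrist');W,S=read_camera('wrist'),read_camera('scene');cv2.imwrite('pics/w5.png',W[:,:,::-1]);cv2.imwrite('pics/scene5.png',S[:,:,::-1]);np.save('w5.npy',m)
h=cv2.cvtColor(W,cv2.COLOR_RGB2HSV)
# rim ring: light, low saturation; inside: blue floor
print('blue',blobs(W,(105,90,40),(130,255,255),40,(230,200,420,400)))
print('col321',h[220:400:2,321,2].tolist());print('sat',h[220:400:2,321,1].tolist())
for v in(325,332,340): print(v,h[v,260:385:2,2].tolist())
E
```

```text
t 12.93 grasp [0.5801 0.2212 0.0877] yaw 133.06 tilt [-0.0013 -0.0004] w 0.0355 F 0.0 [ 0.  -0.6  0.4] q [ 0.27  0.31  1.39 -0.    1.45 -0.48]
blue [(407, [322.1, 288.3], [292, 278, 62, 35]), (916, [323.0, 319.8], [300, 307, 47, 27])]
col321 [96, 98, 104, 164, 158, 158, 156, 159, 158, 158, 156, 157, 160, 114, 116, 131, 29, 31, 58, 56, 51, 44, 49, 48, 46, 58, 114, 115, 117, 94, 84, 85, 117, 112, 112, 114, 114, 112, 114, 114, 113, 176, 162, 129, 118, 120, 122, 117, 122, 120, 121, 120, 121, 119, 119, 123, 121, 136, 121, 121, 118, 119, 121, 121, 119, 120, 121, 122, 120, 118, 116, 173, 157, 150, 153, 155, 149, 154, 150, 154, 151, 148, 149, 152, 151, 150, 148, 153, 149, 151]
sat [11, 10, 2, 11, 13, 13, 11, 11, 11, 11, 10, 10, 8, 13, 13, 16, 62, 74, 18, 18, 25, 12, 36, 37, 55, 13, 11, 16, 13, 84, 228, 243, 96, 23, 16, 11, 11, 14, 13, 9, 14, 10, 13, 53, 214, 196, 188, 222, 201, 198, 198, 202, 198, 193, 197, 197, 217, 39, 15, 13, 13, 15, 13, 13, 13, 15, 13, 13, 13, 19, 7, 9, 15, 104, 90, 87, 94, 89, 88, 89, 90, 90, 94, 87, 91, 90, 95, 87, 94, 90]
325 [102, 97, 93, 102, 93, 13, 27, 19, 20, 17, 14, 144, 135, 134, 139, 153, 157, 160, 96, 105, 108, 112, 111, 121, 122, 123, 119, 120, 121, 120, 122, 118, 119, 118, 121, 123, 120, 120, 123, 123, 119, 120, 114, 108, 108, 94, 153, 156, 164, 99, 18, 1, 25, 27, 29, 30, 99, 96, 101, 96, 101, 96, 100]
332 [97, 96, 97, 89, 17, 21, 16, 20, 30, 20, 132, 153, 151, 150, 158, 156, 138, 100, 102, 106, 110, 109, 109, 113, 115, 121, 128, 112, 121, 123, 120, 122, 122, 121, 121, 121, 132, 122, 117, 115, 119, 115, 108, 111, 105, 102, 95, 153, 158, 160, 25, 16, 24, 26, 26, 19, 48, 99, 98, 95, 96, 99, 96]
340 [100, 97, 91, 11, 31, 26, 17, 26, 23, 46, 155, 153, 148, 150, 149, 156, 158, 112, 106, 110, 114, 112, 116, 115, 114, 116, 121, 118, 118, 116, 119, 118, 120, 118, 118, 118, 118, 121, 119, 118, 118, 116, 111, 113, 110, 106, 95, 159, 157, 153, 164, 22, 23, 20, 20, 30, 26, 48, 98, 100, 99, 100, 101]
```

```bash
python3 - <<'E'
from h import *
m=np.load('w5.npy',allow_pickle=True).item();e,M,_=tool();X=M[:,0]
d=plane(m,322,251.5,.063)-X*.0195
for dz in(0,.003):
    f=plane(m,322,271,.06+dz)-X*.012;r=plane(m,324,333.5,.102+dz);far=plane(m,324,302,.102+dz)-X*.014;near=plane(m,324,365,.102+dz)+X*.014
    for n,a in(('foot',f),('rim',r),('far',far),('near',near)): print(dz,n,'from dish, tool mm',(1e3*M.T@(a-d)).round(1))
W=cv2.imread('pics/w5.png')
for v in(240,252,256,262,266,270,274): print(v,W[v,280:368:2].sum(1).tolist())
E
```

```text
0 foot from dish, tool mm [-3.2  0.   3. ]
0 rim from dish, tool mm [ -2.    0.7 -39. ]
0 far from dish, tool mm [ -2.6   0.6 -39. ]
0 near from dish, tool mm [ -1.9   0.7 -39. ]
0.003 foot from dish, tool mm [-2.2  0.  -0. ]
0.003 rim from dish, tool mm [ -0.3   0.6 -42. ]
0.003 far from dish, tool mm [ -1.3   0.6 -42. ]
0.003 near from dish, tool mm [ -0.    0.7 -42. ]
240 [274, 260, 279, 276, 277, 278, 257, 456, 453, 456, 448, 448, 458, 451, 453, 458, 463, 461, 466, 463, 460, 466, 467, 462, 462, 458, 454, 460, 453, 456, 443, 447, 451, 450, 443, 457, 354, 271, 277, 282, 257, 500, 500, 500]
252 [260, 262, 272, 267, 431, 442, 439, 439, 442, 436, 443, 440, 447, 469, 324, 351, 375, 248, 161, 24, 74, 79, 60, 54, 56, 105, 292, 371, 351, 392, 456, 441, 435, 434, 436, 429, 435, 438, 442, 256, 487, 497, 493, 494]
256 [269, 263, 265, 307, 442, 438, 438, 440, 437, 431, 447, 476, 210, 60, 48, 104, 75, 103, 93, 93, 166, 240, 192, 142, 87, 75, 72, 90, 76, 72, 52, 248, 462, 446, 432, 433, 436, 439, 436, 393, 486, 492, 500, 491]
262 [264, 272, 275, 437, 435, 426, 431, 469, 64, 55, 63, 139, 169, 151, 135, 133, 124, 131, 134, 80, 103, 126, 119, 99, 112, 130, 133, 136, 121, 135, 147, 152, 140, 64, 77, 20, 454, 429, 425, 418, 491, 496, 492, 498]
266 [271, 264, 271, 239, 434, 442, 302, 63, 125, 158, 138, 151, 115, 81, 126, 131, 131, 121, 132, 138, 127, 119, 141, 118, 136, 127, 127, 104, 129, 121, 104, 131, 126, 139, 137, 128, 53, 459, 424, 383, 501, 494, 492, 494]
270 [265, 271, 268, 267, 434, 218, 128, 145, 143, 148, 123, 133, 135, 124, 144, 135, 131, 145, 114, 114, 92, 165, 92, 110, 114, 121, 136, 122, 120, 117, 142, 136, 118, 122, 123, 113, 124, 111, 258, 256, 508, 496, 494, 490]
274 [270, 266, 273, 282, 87, 117, 150, 117, 119, 115, 124, 131, 131, 123, 104, 349, 336, 330, 335, 330, 327, 339, 322, 317, 337, 330, 335, 354, 134, 116, 132, 123, 116, 126, 124, 118, 140, 146, 125, 315, 226, 528, 282, 522]
```

Correcting for the dish's outer wall being visible (the lip's edge is really row 255.5), the cup is within ~1 mm of centre and upright. Open fully, retreat up, and re-measure the head.

```bash
python3 -m jog '[[0,0,0,0,0,0,0.1],[0,0,0,0,0,0,0.1],[0,0,-0.3,0,0,0,0.1],[0,0,-0.8,0,0,0,0.1],[0,0,-1,0,0,0,0.1],[0,0,-1,0,0,0,0.1],[0,0,-1,0,0,0,0.1],[0,0,-1,0,0,0,0.1],[0,0,-1,0,0,0,0.1],[0,0,-0.7,0,0,0,0.1],[0,0,0,0,0,0,0.1],[0,0,0,0,0,0,0.1]]'>/dev/null
python3 - <<'E'
from h import *
state();m=camera_model('wrist');W,S,T=[read_camera(n) for n in('wrist','scene','top')]
for n,i in(('w6',W),('scene6',S),('top6',T)): cv2.imwrite(f'pics/{n}.png',i[:,:,::-1])
np.save('w6.npy',m)
a=np.radians(133.07);x=np.array([np.cos(a),np.sin(a)]);y=np.array([-x[1],x[0]])
O=np.array([.5774,.2240])+.145*x
L=lambda X,Y,Z:np.append(O+X*x+Y*y,Z)
print('O',O)
for n,p in dict(head=L(-.046,0,.206),hf=L(-.062,0,.206),button=L(-.046,-.022,.184),cup=L(-.145,0,.102),r1=L(0,-.013,.186),r2=L(0,.013,.186),yel=L(.1,0,.186)).items(): print(n,np.round(proj(m,p),1))
print('red',blobs(W,(0,130,60),(8,255,255),8),blobs(W,(172,130,60),(180,255,255),8));print('yel',blobs(W,(22,110,80),(35,255,255),8));print('blue',blobs(W,(105,100,30),(130,255,255),15))
E
```

```text
t 14.53 grasp [0.5802 0.2212 0.2574] yaw 133.05 tilt [-0.0017 -0.0005] w 0.0516 F 0.0 [ 0.9 -0.2 -1. ] q [ 0.27  0.25  1.12 -0.    1.77 -0.48]
O [0.47838075 0.32992539]
head [323.2  77.3]
hf [323.1 112.5]
button [364.7  81.9]
cup [322.1 227.3]
r1 [349.6 -18.5]
r2 [296.7 -18.5]
yel [ 323.7 -285.6]
red [] []
yel []
blue [(519, [358.9, 82.1], [353, 61, 13, 44]), (77, [321.2, 211.6], [305, 207, 34, 16]), (415, [321.6, 225.0], [309, 215, 26, 21]), (2526, [56.4, 303.1], [18, 275, 77, 65])]
```

```bash
cat >> h.py <<'E'
a_=np.radians(133.07);xa=np.array([np.cos(a_),np.sin(a_)]);ya=np.array([-xa[1],xa[0]]);O=np.array([.4784,.3299])
L=lambda X,Y,Z:np.append(O+X*xa+Y*ya,Z)
def toA(p): d=np.array(p)[:2]-O;return (1e3*np.array([d@xa,d@ya,p[2]])).round(1)
E
python3 -m jog '[[0.7,0,0,0,0,0,0.6],[0.7,0,0,0,0,0,0.8],[0,0,0,0,0,0,0.8],[0,0,0,0,0,0,0.8]]'>/dev/null
python3 - <<'E'
from h import *
state();m=camera_model('wrist');W=read_camera('wrist');cv2.imwrite('pics/w7.png',W[:,:,::-1]);np.save('w7.npy',m)
print('red',blobs(W,(0,130,60),(8,255,255),8),'yel',blobs(W,(22,110,80),(35,255,255),8));print('blue',blobs(W,(105,100,30),(130,255,255),15))
print('need',need(L(-.046,.0005,.184)))
for n,i in(('w6',77),('w7',0)):
    I=cv2.imread(f'pics/{n}.png');mm=np.load(n+'.npy',allow_pickle=True).item();u,v=map(int,proj(mm,L(-.046,0,.206)));print(n,u,v)
    for r in(v-15,v,v+15): print(r,'B,R from',u-60,I[r,u-60:u+60:2,0].tolist(),'\n',I[r,u-60:u+60:2,2].tolist())
    print('col',v-60,I[v-60:v+60:2,u,2].tolist())
E
```

```text
t 15.18 grasp [0.5564 0.2472 0.2587] yaw 133.1 tilt [ 0.0006 -0.0002] w 0.084 F 0.0 [-0.9  0.2 -0.7] q [ 0.33  0.22  1.16 -0.    1.77 -0.43]
red [(218, [345.2, 52.7], [338, 45, 15, 16]), (216, [296.9, 52.9], [290, 46, 15, 15])] yel []
blue [(443, [356.3, 152.0], [351, 133, 12, 39]), (101, [321.2, 251.4], [305, 246, 33, 17]), (320, [320.5, 265.6], [309, 257, 24, 18]), (2236, [61.8, 329.4], [24, 305, 75, 54])]
need [ 2.72 -0.04  2.98]
w6 323 77
62 B,R from 263 [125, 132, 109, 180, 188, 188, 189, 187, 189, 188, 189, 188, 191, 198, 83, 109, 213, 231, 132, 245, 242, 241, 242, 243, 242, 242, 242, 242, 243, 242, 242, 242, 243, 242, 242, 241, 242, 242, 242, 242, 243, 243, 237, 226, 205, 115, 194, 191, 193, 197, 162, 191, 193, 193, 192, 195, 158, 119, 126, 124] 
 [99, 105, 101, 172, 181, 179, 181, 179, 182, 180, 181, 179, 183, 189, 82, 115, 221, 239, 141, 240, 238, 237, 238, 238, 237, 237, 238, 238, 238, 238, 238, 237, 239, 238, 238, 237, 238, 238, 238, 237, 238, 238, 238, 234, 214, 100, 44, 42, 45, 36, 8, 193, 186, 187, 184, 187, 147, 91, 99, 97]
77 B,R from 263 [126, 126, 87, 162, 188, 187,
[... 2803 characters left out ...]
145, 147, 145, 147, 148, 141, 247, 239, 229, 220, 199, 153, 207, 201, 200, 197, 184, 94, 100, 99, 97, 79, 122, 123, 117, 118, 120] 
 [44, 48, 51, 51, 71, 89, 93, 93, 92, 91, 90, 91, 45, 29, 100, 83, 120, 138, 144, 146, 153, 155, 152, 151, 154, 154, 152, 155, 155, 155, 156, 155, 155, 151, 156, 154, 156, 153, 147, 240, 234, 231, 228, 211, 99, 59, 54, 46, 49, 40, 72, 93, 93, 91, 75, 96, 95, 90, 90, 94]
col 92 [231, 232, 230, 231, 230, 230, 232, 231, 231, 232, 231, 230, 231, 233, 148, 136, 216, 228, 232, 236, 231, 232, 231, 231, 232, 233, 231, 231, 231, 232, 233, 238, 139, 155, 155, 154, 155, 153, 151, 155, 152, 153, 150, 142, 136, 124, 87, 54, 53, 59, 54, 53, 52, 52, 50, 171, 168, 168, 176, 84]
```

```bash
python3 - <<'E'
from h import *
m6,m7=[np.load(n,allow_pickle=True).item() for n in('w6.npy','w7.npy')]
for n,a,b in(('front',(322.5,112),(321.5,183)),('back',(322.5,46),(321.5,121)),('mid',(322.5,79),(321.5,152)),('L',(293,77),(292.5,152)),('R',(352,77),(350,152))):
    p,r=tri((m6,*a),(m7,*b));print(n,p.round(4),r,'A',toA(p))
for z in(.186,.189): print('reds',toA((plane(m7,345.2,52.7,z)+plane(m7,296.9,52.9,z))/2))
print('head@.206',toA(plane(m6,322.5,79,.206)),toA(plane(m7,321.5,152,.206)))
t,s=camera_model('top'),camera_model('scene');print('reds fixed',toA(np.array([.4805,.3295,.189])))
state()
E
```

```text
front [0.5203 0.2847 0.2032] [np.float64(0.0), np.float64(0.0)] A [-61.6   0.3 203.2]
back [0.4991 0.3073 0.1963] [np.float64(0.0), np.float64(0.0)] A [-30.7   0.3 196.3]
mid [0.5097 0.296  0.1997] [np.float64(0.0), np.float64(0.0)] A [-46.1   0.3 199.7]
L [0.4989 0.2865 0.2053] [np.float64(0.3), np.float64(0.3)] A [-45.8  14.7 205.3]
R [0.5198 0.306  0.2051] [np.float64(0.1), np.float64(0.1)] A [-45.7 -13.9 205.1]
reds [  3.1   0.6 186. ]
reds [  2.6   0.6 189. ]
head@.206 [-46.7   0.3 206. ] [-45.7   0.3 206. ]
reds fixed [ -1.7  -1.3 189. ]
t 15.22 grasp [0.5566 0.247  0.2586] yaw 133.07 tilt [ 0.0005 -0.0003] w 0.0843 F 0.0 [-0.8  0.8  0.5] q [ 0.32  0.22  1.16 -0.    1.77 -0.43]
```

```bash
python3 - <<'E'
from h import *
for n,w in(('w7',.084),('w1',.0941),('w6',.0516),('w3',.0277)):
    I=cv2.imread(f'pics/{n}.png');m=np.load(n+'.npy',allow_pickle=True).item() 
    T=np.array(m['camera_from_world'])
    # inner faces are black pads: black runs nearest the centre in rows
    out=[]
    for v in range(292,330,6):
        k=np.where(I[v].max(1)<45)[0];l=k[k<320];r=k[k>320];out.append((v,int(l.max()) if len(l) else -1,int(r.min()) if len(r) else -1))
    print(n,out)
m=np.load('w7.npy',allow_pickle=True).item();e,M,_=tool()
for x,z in((.008,.199),(-.008,.199),(.008,.17),(-.008,.17)): print(x,z,[np.round(proj(m,e+M@[x,y,z]),1).tolist() for y in(-.042,0,.042)])
print('tool y=0 at head top',proj(m,e+M@[.064,0,e[2]-.206]),'need',need(L(-.046,.0003,.184)))
E
```

```text
w7 [(292, 229, 411), (298, 229, 411), (304, 229, 410), (310, 230, 410), (316, 230, 410), (322, 229, 411), (328, 226, 414)]
w1 [(292, 218, 422), (298, 218, 421), (304, 219, 421), (310, 219, 420), (316, 220, 420), (322, 218, 421), (328, 215, 424)]
w6 [(292, 263, 376), (298, 264, 376), (304, 264, 376), (310, 264, 375), (316, 264, 375), (322, 264, 376), (328, 262, 378)]
w3 [(292, 289, 351), (298, 289, 350), (304, 289, 351), (310, 289, 352), (316, 287, 353), (322, 285, 354), (328, 283, 356)]
0.008 0.199 [[232.7, 289.6], [323.3, 289.7], [413.8, 289.8]]
-0.008 0.199 [[234.7, 321.0], [323.2, 321.1], [411.7, 321.1]]
0.008 0.17 [[217.9, 317.7], [323.8, 317.8], [429.8, 317.9]]
-0.008 0.17 [[220.6, 353.5], [323.7, 353.6], [426.8, 353.7]]
tool y=0 at head top (np.float64(323.0819067702699), np.float64(160.75611934447994)) need [ 2.72 -0.03  2.98]
```

```bash
python3 -m jog '[[0.8,0.01,0,0,0,0,0.7],[0.8,0,0,0,0,0,0.7],[0.7,0,0,0,0,0,0.7],[0.34,0,0,0,0,0,0.7],[0,0,0,0,0,0,0.7],[0,0,0,0,0,0,0.7]]' 30 >/dev/null
python3 - <<'E'
from h import *
state();m=camera_model('wrist');W=read_camera('wrist');cv2.imwrite('pics/w8.png',W[:,:,::-1]);np.save('w8.npy',m)
print('need',need(L(-.046,.0003,.184)))
print('red',blobs(W,(0,130,60),(8,255,255),8),'yel',blobs(W,(22,110,80),(35,255,255),8));print('blue',blobs(W,(105,100,30),(130,255,255),15))
I=W[:,:,::-1];u,v=map(int,proj(m,L(-.046,0,.206)));print(u,v)
for r in(v-20,v-6,v+6): print(r,I[r,u-70:u+70:2,2].tolist())
print(v-70,I[v-70:v+60:2,u,2].tolist())
E
```

```text
t 15.97 grasp [0.5119 0.2951 0.2584] yaw 133.04 tilt [ 0.0002 -0.0004] w 0.0802 F 0.0 [-0.1 -1.3 -0.1] q [ 0.43  0.18  1.21 -0.    1.76 -0.32]
need [ 0.1  -0.04  2.98]
red [(132, [297.9, 182.3], [292, 176, 13, 13]), (132, [343.4, 182.0], [336, 176, 14, 13])] yel []
blue [(174, [320.0, 92.5], [306, 90, 29, 6]), (442, [352.6, 263.9], [346, 243, 14, 42]), (117, [320.6, 320.1], [306, 315, 30, 15]), (177, [320.4, 336.1], [310, 331, 22, 12])]
321 275
255 [82, 82, 82, 84, 75, 77, 79, 87, 84, 82, 86, 108, 153, 147, 146, 148, 147, 145, 162, 43, 66, 138, 105, 129, 134, 140, 141, 138, 138, 142, 140, 141, 139, 140, 139, 140, 141, 140, 138, 138, 137, 140, 136, 140, 138, 132, 125, 211, 162, 30, 35, 35, 34, 26, 162, 150, 149, 151, 131, 83, 79, 81, 86, 82, 84, 85, 85, 84, 84, 85]
269 [82, 84, 83, 81, 81, 83, 81, 79, 80, 82, 85, 52, 138, 146, 144, 144, 141, 144, 145, 146, 147, 154, 99, 123, 128, 133, 143, 139, 137, 139, 140, 140, 140, 138, 138, 139, 139, 136, 136, 138, 136, 134, 136, 136, 140, 126, 224, 212, 146, 41, 54, 53, 51, 35, 80, 148, 147, 154, 127, 81, 82, 85, 85, 89, 86, 84, 86, 83, 84, 88]
281 [85, 87, 82, 82, 79, 82, 83, 81, 81, 83, 81, 65, 122, 145, 143, 143, 143, 143, 144, 141, 145, 151, 100, 123, 129, 131, 138, 135, 137, 137, 138, 137, 140, 137, 137, 138, 134, 136, 137, 137, 134, 137, 135, 139, 130, 225, 217, 208, 114, 39, 41, 45, 36, 25, 155, 146, 148, 150, 102, 85, 89, 86, 88, 86, 87, 84, 84, 87, 85, 86]
205 [146, 144, 144, 145, 142, 144, 142, 145, 142, 145, 140, 143, 145, 143, 145, 142, 149, 93, 100, 103, 100, 114, 127, 135, 138, 140, 138, 140, 139, 134, 138, 140, 139, 138, 140, 138, 138, 138, 138, 138, 136, 135, 135, 136, 138, 137, 127, 124, 23, 116, 57, 34, 22, 103, 102, 25, 0, 113, 100, 96, 101, 90, 243, 13, 42]
```

```bash
python3 -c "
from h import *
m=np.load('w8.npy',allow_pickle=True).item()
print(toA(plane(m,321,270,.206)),toA(plane(m,321,300,.206)),toA(plane(m,321,240,.206)))"
python3 -m jog '[[0.14,0,0.2,0,0,0,0.7],[0,0,0.7,0,0,0,0.7],[0,0,0.8,0,0,0,0.7],[0,0,0.8,0,0,0,0.7],[0,0,0.48,0,0,0,0.7],[0,0,0,0,0,0,0.7],[0,0,0,0,0,0,0.7]]' 30 >/dev/null; python3 -c "
from h import *
state();print(need(L(-.046,.0003,.184)))"
```

```text
[-43.1   0.3 206. ] [-60.8   0.3 206. ] [-26.2   0.3 206. ]
t 16.9 grasp [0.5097 0.2979 0.1846] yaw 133.05 tilt [0.0011 0.0004] w 0.0796 F 0.0 [-0.2  0.2 -0.1] q [ 0.43  0.19  1.34 -0.    1.62 -0.32]
[-0.05 -0.05  0.03]
```

Close in steps, with 30 N.

```bash
python3 -m jog '[[0,0,0,0,0,0,-0.1],[0,0,0,0,0,0,-0.1],[0,0,0,0,0,0,-0.1],[0,0,0,0,0,0,-0.6],[0,0,0,0,0,0,-0.6],[0,0,0,0,0,0,-0.6],[0,0,0,0,0,0,-0.6]]' 30; python3 -c "
from h import *
state()
W=read_camera('wrist');print(blobs(W,(105,100,30),(130,255,255),10,(280,200,400,400)))"
```

```text
time_s: 17.77
ee_pos: [0.5097, 0.2982, 0.3645]
ee_rot: [1.25, 2.881, 0.003]
ft_force: [3.9, 3.7, -0.5]
gripper_width: 0.0305
gripper_force: 30.0
t 17.77 grasp [0.5101 0.2985 0.1841] yaw 133.08 tilt [0.002  0.0014] w 0.0305 F 30.0 [ 3.9  3.7 -0.5] q [ 0.43  0.19  1.34  0.    1.61 -0.32]
[(151, [318.7, 392.6], [308, 388, 22, 10])]
```

```bash
python3 -m jog '[[0,0.02,0,0,0,0,-0.6],[0,0,0,0,0,0,-0.6],[-0.2,0,0,0,0,0,-0.6],[-0.4,0,0,0,0,0,-0.6],[-0.4,0,0,0,0,0,-0.6],[0,0,0,0,0,0,-0.6],[0,0,0,0,0,0,-0.6]]' 40 >/dev/null; python3 -c "
from h import *
state();e,M,o=tool();print('F tool',(M.T@o['ft_force']).round(1),'A',toA(e))"
```

```text
t 18.7 grasp [0.5264 0.2811 0.1841] yaw 133.11 tilt [-0.0005  0.0025] w 0.0306 F 40.0 [ 1.2  6.2 -0.6] q [ 0.39  0.2   1.32  0.    1.62 -0.36]
F tool [3.7 5.1 0.6] A [-68.8  -1.5 364.5]
```

```bash
python3 -m jog '[[-0.4,0.02,0,0,0,0,-0.6],[-0.5,0,0,0,0,0,-0.6],[-0.5,0,0,0,0,0,-0.6],[-0.5,0,0,0,0,0,-0.6],[-0.5,0,0,0,0,0,-0.6],[-0.4,0,0,0,0,0,-0.6],[0,0,0,0,0,0,-0.6],[0,0,0,0,0,0,-0.6]]' 40 >/dev/null; python3 - <<'E'
from h import *
state();e,M,o=tool();print('F tool',(M.T@o['ft_force']).round(1),'drawn',1e3*((e+M[:,2]*pinch_z-[.5101,.2985,0])[:2]@-xa))
m=camera_model('wrist');W,S,T=[read_camera(n) for n in('wrist','scene','top')]
for n,i in(('w9',W),('scene9',S),('top9',T)): cv2.imwrite(f'pics/{n}.png',i[:,:,::-1])
np.save('w9.npy',m)
print('red',blobs(W,(0,130,60),(8,255,255),8),'yel',blobs(W,(22,110,80),(35,255,255),8));print('blue',blobs(W,(105,100,30),(130,255,255),8))
print('top',blobs(T,(0,120,70),(8,255,255),2,(110,230,215,320)),blobs(T,(22,100,80),(35,255,255),2,(110,230,215,320)))
E
```

```text
t 19.7 grasp [0.574  0.2306 0.1841] yaw 133.12 tilt [-0.0017  0.0026] w 0.0306 F 40.0 [-0.   5.8  0.1] q [ 0.29  0.25  1.26  0.    1.63 -0.46]
F tool [ 4.3  4.  -0.1] drawn 93.26674942315748
red [] yel []
blue [(387, [318.0, 88.0], [297, 84, 43, 9]), (2118, [22.8, 348.6], [0, 316, 53, 73])]
top [(8, [167.0, 269.5], [166, 268, 3, 4])] [(13, [169.3, 274.4], [167, 272, 5, 6])]
```

```bash
cat > yl.py <<'E'
from h import *
def wc(I,box,kind):
    x,y,X,Y=box;f=I[y:Y,x:X].astype(float);w={'y':np.minimum(f[...,0],f[...,1])-f[...,2]-35,'r':f[...,0]-np.maximum(f[...,1],f[...,2])-35}[kind].clip(0)
    g=np.mgrid[y:Y,x:X];return (w*g[1]).sum()/w.sum(),(w*g[0]).sum()/w.sum(),w.sum()
def home(cam,I0):
    return
if __name__=='__main__':
    import sys
    t,s=camera_model('top'),camera_model('scene')
    T0,T9=[cv2.imread(f'pics/{n}.png')[:,:,::-1] for n in('top0',sys.argv[1])]
    y0=wc(T0,(132,293,146,307),'y');y9=wc(T9,(160,265,182,285),'y');r=[wc(T0,b,'r') for b in((162,264,171,273),(170,273,179,282))];r9=[wc(T9,b,'r') for b in((162,264,171,273),(170,273,179,282))]
    print(y0,y9,r,r9)
    P=lambda u:plane(t,u[0],u[1],.186)
    mid=(P(r[0])+P(r[1]))/2
    for n,p in(('y0',P(y0)),('y9',P(y9))): print(n,'mm inside the mouth',1e3*(p-mid)[:2]@xa,'lat',1e3*(p-mid)[:2]@ya)
E
python3 yl.py top9; python3 - <<'E'
from h import *
m=np.load('w9.npy',allow_pickle=True).item();p=plane(m,318,88,.186);e,M,_=tool();print('blue line',toA(p),'tool',1e3*M.T@(p-e))
S=cv2.imread('pics/scene9.png');print('yel scene',blobs(S[:,:,::-1],(20,70,80),(38,255,255),2,(335,100,400,160)),'red',blobs(S[:,:,::-1],(0,90,70),(10,255,255),2,(335,100,400,160)))
S0=cv2.imread('pics/scene0.png');print('home',blobs(S0[:,:,::-1],(20,70,80),(38,255,255),2,(335,100,400,160)),blobs(S0[:,:,::-1],(0,90,70),(10,255,255),2,(335,100,400,160)))
E
```

```text
(np.float64(139.03852889667252), np.float64(300.3765323992995), np.float64(1142.0)) (np.float64(169.0954356846473), np.float64(274.33775933609957), np.float64(1205.0)) [(np.float64(166.64226519337018), np.float64(269.58425414364643), np.float64(724.0)), (np.float64(173.492), np.float64(277.3786666666667), np.float64(750.0))] [(np.float64(166.6522842639594), np.float64(269.5964467005076), np.float64(788.0)), (np.float64(nan), np.float64(nan), np.float64(0.0))]
y0 mm inside the mouth 96.21147852698931 lat 0.7707657149270162
y9 mm inside the mouth 3.053100651066725 lat 0.061991803718258076
blue line [-43.9   0.4 186. ] tool [ 93.80159176  -2.25983316 178.7882605 ]
yel scene [(2, [396.0, 137.5], [396, 137, 1, 2]), (16, [362.2, 140.8], [360, 139, 6, 4])] red [(8, [357.1, 140.9], [356, 140, 3, 3])]
home [(2, [352.5, 122.5], [352, 122, 2, 2])] [(5, [366.8, 139.4], [366, 139, 3, 2]), (7, [357.0, 140.7], [356, 140, 3, 3])]yl.py:4: RuntimeWarning: invalid value encountered in scalar divide
  g=np.mgrid[y:Y,x:X];return (w*g[1]).sum()/w.sum(),(w*g[0]).sum()/w.sum(),w.sum()
```

Robot motion and top camera agree: 93.2 mm drawn, no slip. 6.5 mm to go.

```bash
python3 -m jog '[[-0.13,0.01,0,0,0,0,-0.6],[-0.13,0,0,0,0,0,-0.6],[0,0,0,0,0,0,-0.6],[0,0,0,0,0,0,-0.6],[0,0,0,0,0,0,-0.6]]' 40 >/dev/null; python3 - <<'E'
from h import *
state();e,M,o=tool();print('F tool',(M.T@o['ft_force']).round(1),'drawn',1e3*((e+M[:,2]*pinch_z-[.5101,.2985,0])[:2]@-xa))
W,S,T=[read_camera(n) for n in('wrist','scene','top')]
for n,i in(('w10',W),('scene10',S),('top10',T)): cv2.imwrite(f'pics/{n}.png',i[:,:,::-1])
s=camera_model('scene')
print('yel scene',blobs(S,(20,70,80),(38,255,255),3,(335,100,390,160)),'red',blobs(S,(0,90,70),(10,255,255),3,(335,100,390,160)))
print('blue band scene',blobs(S,(105,60,30),(135,255,255),3,(360,185,400,230)))
S5=cv2.imread('pics/scene6.png')[:,:,::-1];print('before',blobs(S5,(105,60,30),(135,255,255),3,(360,185,400,230)))
for n in('vial','timer'):
    pass
D=cv2.absdiff(T,cv2.imread('pics/top0.png')[:,:,::-1].copy());print('vial/timer/pipette diff',[int((D[a:b,c:d].max(2)>60).sum()) for a,b,c,d in((215,245,335,358),(280,315,312,348),(250,350,455,480))])
E
python3 yl.py top10 2>/dev/null
```

```text
t 20.48 grasp [0.5783 0.226  0.1841] yaw 133.13 tilt [-0.0022  0.0022] w 0.0306 F 40.0 [-1.   4.8  0.1] q [ 0.28  0.26  1.26  0.    1.63 -0.47]
F tool [ 4.2  2.6 -0.1] drawn 99.56207573760508
yel scene [(14, [363.2, 141.7], [359, 141, 8, 3])] red [(4, [357.5, 140.5], [357, 140, 2, 2])]
blue band scene [(24, [377.5, 215.6], [373, 213, 11, 5])]
before [(25, [377.6, 215.6], [373, 213, 11, 5])]
vial/timer/pipette diff [0, 0, 0]
(np.float64(139.03852889667252), np.float64(300.3765323992995), np.float64(1142.0)) (np.float64(171.27125506072875), np.float64(272.7522267206478), np.float64(1235.0)) [(np.float64(166.64226519337018), np.float64(269.58425414364643), np.float64(724.0)), (np.float64(173.492), np.float64(277.3786666666667), np.float64(750.0))] [(np.float64(166.64660691421255), np.float64(269.5941101152369), np.float64(781.0)), (np.float64(172.9891304347826), np.float64(277.5195652173913), np.float64(460.0))]
y0 mm inside the mouth 96.21147852698931 lat 0.7707657149270162
y9 mm inside the mouth -3.2764405898335003 lat 0.5663981272504368
```

```bash
python3 -c "
from workcell import *
print(close_job())"
```

```text
the job is handed in; nothing more can be done
None
```

I handed the job in at about 20.5 s. The cup stands released in the seat, and I was still holding the sampling arm at about 99.5 mm with the button squeezed and the needle over the cup. The vial, timer and pipette show no change in the top view.

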